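Lock a stone slab in a cam clamp

TASK

The limestone slab lies loose on the carving board and has to be held fast for engraving. With its handle still open, push the cam clamp along its track until its jaw has driven the slab right up against the wooden fence, then turn the handle clockwise through its quarter turn, fully home on its stop, so that the jaw locks the slab there, and let go.

Things in the scene. Friction and masses are not known exactly. Their poses are not given: they have to be found in the camera images.
- clamp_board: Beech board screwed to the table, 164 (x) x 339 (y) x 18 mm. Origin: centre of its underside; y along the board, z up. An aluminium T-track runs flush along its middle (x = 0). Fence: a dark wooden strip 150 mm across the board and 10 mm high at the -y end; its bearing face is at y = -144 mm and looks to +y. The cam clamp rides the track on the +y half.
- slab: Loose pale limestone slab with a begun rosette, 150 x 117 x 8 mm (edges 6 mm high), 0.3 kg, lying on the board between fence and clamp. Origin: centre of its underside; x along its 150 mm length, which lies along the board. Home on the fence its centre is at y = -69 mm, its free end at y = +6 mm in the board's frame; it starts 4 to 14 mm off the fence, up to 2 degrees skew.
- clamp_slide (a joint): Travel of the whole cam clamp along the track in m: 0 fully back, growing towards the fence, stop at 0.065. About 8 N moves it; it stays where left. Starts at 0 to 0.025. With the slab home and the handle open the jaw meets it at about 0.051. The grey metal block, 60 (x) x 58 (y) mm, top 41 mm above the table, has its centre at y = 104 mm - travel in the board's frame.
- clamp_back (a point): Centre of the back face of the clamp's grey block (60 mm across, 22 mm high), 30 mm above the table: the face, turned away from the slab, on which the clamp can be pushed towards the fence. The open handle passes over it along the middle, its underside about 45 mm above the table.
- jaw_face (a point): Middle of the cork face of the jaw, 24.5 mm above the table; the jaw is a bar 94 mm across the board and 18 mm high in front of the block. Handle open: 47 mm ahead of the block's centre. Turning the handle home drives the jaw 7 mm further out, evenly with its angle; there is no more throw than that.
- clamp_jaw: The jaw itself (origin at the block's centre on the board top, axes as the board's; it moves out with the handle).
- clamp_handle (a joint): Quarter-turn handle, rad: 0 open, pointing back along the track (+y of the board); it turns clockwise seen from above to its stop at pi/2, closed, pointing across the board to +x. At angle q it points along (sin q, cos q) in the board's x, y. Starts at 0 to 0.2. Takes about 0.12 N m, plus 0.04 N m while it presses the jaw on the slab; stays where left.
- handle_pivot (a point): On the handle's upright axis, over the middle of the clamp's block, 55 mm above the table, at the height of the handle's centre line.
- handle_grip (a point): On the handle's centre line, 80 mm from its axis, 55 mm above the table. The handle is a level bar that ends 108 mm from the axis: its last 58 mm is a round black grip 20 mm thick, the part nearer the axis a flat steel bar 13 mm wide; free space under it down to the board.

How it is judged:
By the outcome, as a careful person would: the job done as asked, in the order asked, and still so for the second after the job is handed in, with the robot touching nothing.
It also fails if it takes over 51 s, if anything falls off the work surface, if the arm or the gripper's body presses on something with over 40 N, if the wrist force passes 120 N, or if a joint passes its speed limit or range.

ROBOT

A 7-joint arm with a two-finger parallel gripper is mounted at the origin on the work surface; the furniture and walls round the work are solid. World frame = base frame: x ahead of the robot, y to its left, z up, the work surface at z = 0. Lengths are in m, angles in degrees, forces in N, time in s.
With the tool pointing down it reaches from about 0.425 to 0.875 m from the base axis. Payload 4.7 kg.
Tool frame: the origin (TCP) lies at the very end of the fingers, on their centre line; the grasp point (between the pads) lies 19 mm behind it; z points along the fingers, y is the line along which they close (so a half turn about z gives the same grasp; the last joint's range is limited). The gripper opens to 87 mm and grips with 3 to 60 N. Pads are 19 mm wide; open, the fingers measure 117 mm over their backs; the gripper's body (75 mm by 190 mm) begins 51 mm behind the grasp point.
Start: joints at [-67.317, 18.392, -4.016, 83.108, 1.295, 78.541, -3.26], TCP at [0.242, 0.603, 0.223] pointing down, gripper open.
Joint ranges: [-163.93, 163.93], [-17.29, 119.83], [-79.2, 71.16], [3.27, 140.29], [-89.18, 269.18], [5.43, 117.66], [-154.24, 154.24]. Speed limits (degrees/s): [147.25, 147.25, 180, 180, 180, 180, 180].

INTERFACE

Orientations are given as [roll, pitch, yaw] about the fixed x, y, z axes, in that order (R = Rz(yaw) Ry(pitch) Rx(roll)).
In Python, from cell import telemetry, cams, env gives the robot as it stands.
- The arm moves only by the tool arm_command, never from a script. Its argument "series" is text: rows parted by semicolons, each of 5 numbers parted by spaces: the shift along the tool's x, y, z in mm, then the turn about the tool's z in rad, then the closure in counts, from 0 (fully open) to 255 (shut). A call has 1 to 20 rows; each row shifts and turns the commanded pose from where the row before left it, along the tool's axes as they then stand; what a row does not reach is not made up. A row lasts 1/12 s, in which the tool goes at most 41.7 mm and 7.16 degrees, less where a joint would pass 70% of its speed; a pose out of reach is approached as far as the arm can. A call is refused whole if a number of a shift passes 41.7 or a number of a turn 0.125, either way. A call with a gripper value outside its range is refused whole. The fingers move at their own pace and stop on an object; "squeeze" is the grip in N (left out, the last holds). Time passes only in rows, so rows that do not move let the fingers close. It gives the time, the measured TCP pose, the force, the opening and the grip force at its end, in the units of the state.
- telemetry.get_obs(): the state, without advancing time (a new reading comes with each control period).
- cams.read_camera(name): name is "scene" or "top" or "wrist"; returns the picture (400x640x3 uint8, blue, green, red); there is no depth.
- cams.calibration(name): a dict with "K" (3x3 intrinsics, pixels), "origin" and "rotation" of the camera in the world; the wrist camera has in their place "hand_eye" (4x4, takes a point from camera to tool coordinates, whose origin is the TCP and whose axes are the flange's). Camera axes: x right, y down, z forward; pixel columns grow to the right and rows downward; lengths in m; the calibration is good to about 2 mm. The wrist camera is an equidistant fisheye: a pixel r from the principal point sees the ray r / f radians off the axis. A picture is of the moment at which its call begins: read the wrist's pose just before it. calibration takes no time and is no camera call.
- env.sign_off(): hands the job in; it is judged then, once.
The state is a dict: "time_s": time; "qpos": joint angles; "joint_velocities": joint speeds; "effort": joint torques, N m; "tool_pos": TCP position; "tool_rot": TCP orientation; "force": force on the tool from outside, world axes, zero at the start; "wrist_torque": the same for the moment, N m; "grip_width": finger opening in m; "grasp_force": force on a finger pad.
Only numpy, scipy, OpenCV 4.12 (cv2) and the standard library are available. Lean on these libraries where they do the work, as an engineer would, in place of code of your own. Each camera call takes 0.05 s, during which the arm holds its last target. There are 200 camera calls.

## Working session

There is one attempt and no reset: what is moved stays moved. The work goes in short steps, Python scripts to look and compute and a tool call to move; the robot and the scene stay as the last step left them, time stands still between calls to the robot, and variables do not carry over. Pictures are saved under pics/ and viewed, at most 10 in all, crops included, and the job is handed in when it is done.

Besides the shell and the picture viewer there is one more tool, called after "Request:" in YAML: its name, and indented under it one key for each argument. arm_command: Moves the arm, as the interface text tells. Its arguments: {"type":"object","properties":{"series":{"type":"string"},"squeeze":{"type":"number"}},"required":["series"]}

```bash
mkdir -p pics; ls; python3 - <<'E'
from cell import telemetry, cams, env
import cv2
print(telemetry.get_obs())
for n in ("scene","top"):
    c=cams.calibration(n); print(n,c)
    cv2.imwrite(f"pics/{n}0.png",cams.read_camera(n))
print(cams.calibration("wrist"))
E
```

```text
pics
{'time_s': 0.0, 'qpos': array([-67.3165129 ,  18.43939182,  -4.01638387,  83.17351852,
         1.29623557,  78.54049456,  -3.25989883]), 'joint_velocities': array([ 0.03516979, -0.12214497, -0.08243495,  0.05953516,  0.09805851,
       -0.01445269,  0.01114444]), 'effort': array([-3.97082840e-04, -4.91283417e+01, -4.04274585e-01, -3.12532425e+01,
       -6.41271682e-02,  4.35580546e-02,  1.81340756e-04]), 'tool_pos': array([0.24202936, 0.60267606, 0.22146999]), 'tool_rot': array([-1.79891909e+02,  6.60830617e-03,  1.58127395e+02]), 'force': array([-0.31213004, -0.11522208, -0.29339801]), 'wrist_torque': array([0.01508011, 0.03518689, 0.04806504]), 'grasp_force': 0.0, 'grip_width': 0.0870405061593416}
scene {'K': array([[441.50244708,   0.        , 323.77502342],
       [  0.        , 441.50244708, 204.58834701],
       [  0.        ,   0.        ,   1.        ]]), 'origin': array([-0.11434476, -0.03469476,  0.58593057]), 'rotation': array([-127.75655545,    0.26495668, -119.43980499])}
top {'K': array([[440.48729438,   0.        , 314.402472  ],
       [  0.        , 440.48729438, 204.24906755],
       [  0.        ,   0.        ,   1.        ]]), 'origin': array([ 0.38915542, -0.34554851,  0.89428658]), 'rotation': array([-174.41267725,    1.05876573,  -89.4410932 ])}
{'K': array([[309.70691629,   0.        , 323.47138245],
       [  0.        , 309.70691629, 203.12108636],
       [  0.        ,   0.        ,   1.        ]]), 'hand_eye': array([[ 2.49224680e-04, -9.52339182e-01, -3.05041014e-01,
         8.46109581e-02],
       [ 9.99999886e-01,  1.13196140e-04,  4.63621368e-04,
         1.23002457e-05],
       [-4.06995329e-04, -3.05041095e-01,  9.52339102e-01,
        -1.62450538e-01],
       [ 0.00000000e+00,  0.00000000e+00,  0.00000000e+00,
         1.00000000e+00]])}
```

View pics/top0.png

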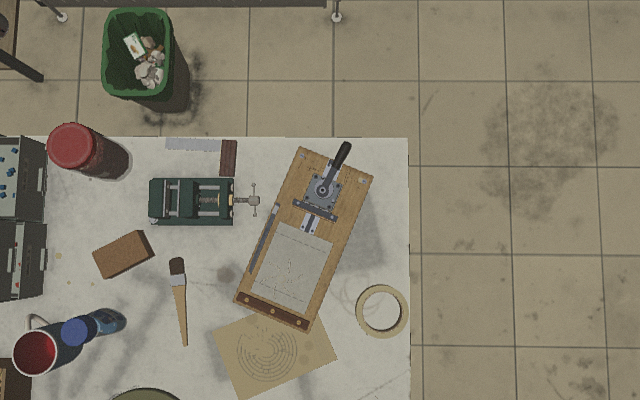

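View pics/scene0.png

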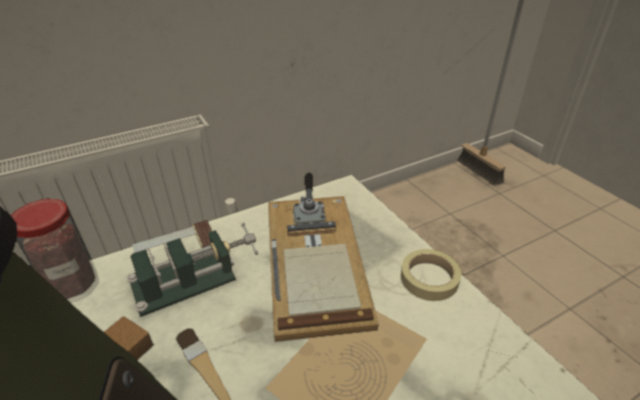

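The top view shows the board, with corners at about (301,147), (373,177), (310,333) and (234,300). The fence is at the lower end, the pivot is near (322,189) and the handle tip near (346,145), so the handle is slightly turned. The scene view agrees. Next I'll measure these points.

```bash
cat > h.py <<'E'
import numpy as np, cv2
from scipy.spatial.transform import Rotation as R
from cell import telemetry, cams, env
def pose(n):
    c=cams.calibration(n); return c["K"],np.array(c["origin"]),R.from_euler('xyz',c["rotation"],degrees=True).as_matrix()
def cast(n,uv,z):
    K,o,M=pose(n); d=M@np.linalg.inv(K)@[uv[0],uv[1],1]; return o+d*(z-o[2])/d[2]
def proj(n,p):
    K,o,M=pose(n); q=K@(M.T@(np.array(p)-o)); return q[:2]/q[2]
E
python3 - <<'E'
from h import *
im=cv2.imread("pics/top0.png"); hsv=cv2.cvtColor(im,cv2.COLOR_BGR2HSV)
m=cv2.inRange(hsv,(8,70,70),(25,255,255)); m[:, :225]=0; m[:,380:]=0; m[:140]=0
# drop paper: fill board contour using polygon clip above fence line
poly=np.array([[296,140],[380,173],[316,338],[312,334],[234,304],[228,300]])
k=np.zeros_like(m); cv2.fillPoly(k,[poly],255); m&=k
pts=cv2.findNonZero(m); r=cv2.minAreaRect(pts); b=cv2.boxPoints(r); print(r,b)
W=np.array([cast("top",p,0.018)[:2] for p in b]); print(W); 
for i in range(4): print(np.linalg.norm(W[i]-W[(i+1)%4]))
cv2.drawContours(im,[b.astype(int)],0,(0,0,255),1)
cv2.imwrite("pics/crop.png",cv2.resize(im[130:345,215:395],None,fx=2.75,fy=2.75,interpolation=cv2.INTER_CUBIC))
for n,uv,z in (("pivot",(322.5,189),.06),("tip",(347,145),.055)): print(n,cast("top",uv,z))
E
```

```text
((306.95294189453125, 241.11175537109375), (92.16354370117188, 171.5697021484375), 22.833654403686523) [[231.19295 302.29175]
 [297.77176 144.16705]
 [382.71295 179.93176]
 [316.13412 338.05646]]
[[ 0.28003436 -0.16701392]
 [ 0.59686731 -0.29359778]
 [ 0.52478937 -0.46497094]
 [ 0.21376345 -0.3344265 ]]
0.3411840986199759
0.18591392285740585
0.3373113854121075
0.18005222854347552
pivot [ 0.50000504 -0.34451102  0.06      ]
tip [ 0.58696601 -0.39128248  0.055     ]
```

View pics/crop.png

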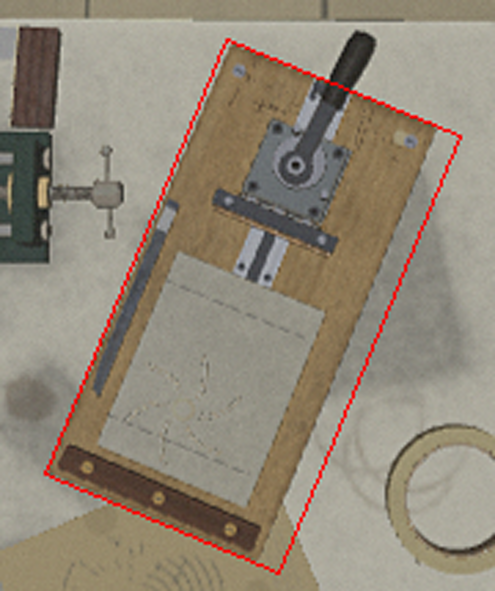

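The crop shows the true corners, in crop pixels, at about (228,40), (435,124), (262,571) and (47,474). The pivot is at (295,166) and the handle tip at (365,38). I'll fit the board pose from these and work out the moves.

```bash
cat >> h.py <<'E'
def board():
    return np.load("board.npz")["o"],np.load("board.npz")["th"]
def b2w(p):
    o,t=board(); return o+np.array([[np.cos(t),-np.sin(t)],[np.sin(t),np.cos(t)]])@p
def w2b(p):
    o,t=board(); return np.array([[np.cos(t),np.sin(t)],[-np.sin(t),np.cos(t)]])@(np.array(p)[:2]-o)
def delta(xyz):
    s=telemetry.get_obs(); M=R.from_euler('xyz',s["tool_rot"],degrees=True).as_matrix()
    return M.T@(np.array(xyz)-s["tool_pos"])*1000
def byaw(): # wanted yaw so tool x = -board y
    return np.degrees(board()[1])-90
E
python3 - <<'E'
from h import *
from scipy.optimize import least_squares
px=lambda x,y:(215+x/2.75,130+y/2.75)
C=np.array([px(228,40),px(435,124),px(262,571),px(47,474)])
W=np.array([cast("top",p,.018)[:2] for p in C])
B=np.array([[-.082,.1695],[.082,.1695],[.082,-.1695],[-.082,-.1695]])
f=lambda v:(v[:2]+B@np.array([[np.cos(v[2]),np.sin(v[2])],[-np.sin(v[2]),np.cos(v[2])]])-W).ravel()
s=least_squares(f,[.4,-.3,np.radians(-112)]); print(s.x[:2],np.degrees(s.x[2]),(s.fun*1000).round(1))
np.savez("board.npz",o=s.x[:2],th=s.x[2])
for n,uv,z in (("pivot",(295,166),.06),("tip",(365,38),.06)): print(n,w2b(cast("top",px(*uv),z))*1000)
for n,uv in (("slabTL",(178,252)),("slabTR",(325,311)),("slabBR",(248,507)),("slabBL",(100,448))): print(n,w2b(cast("top",px(*uv),.025))*1000)
# scene pivot as second view
pv=w2b(cast("top",px(295,166),.06)); back=b2w([0,pv[1]+.029])
print("back world",back,"yaw",byaw())
# pre-position: 60 mm behind
t=b2w([0,pv[1]+.029+.05]); print(t, delta([*t,.22]))
print(proj("scene",[*b2w(pv),.06]))
E
```

```text
[ 0.40622123 -0.30791356] -111.53259887887286 [-2.1  0.  -0.7 -0.5  4.   1.1 -1.3 -0.6]
pivot [ 0.20199156 98.07570178]
tip [ 11.83334739 200.20799184]
slabTL [-56.22747259  12.9891644 ]
slabTR [57.45404945 13.47512783]
slabBR [  58.42065605 -134.51740468]
slabBL [ -54.27519694 -136.28626389]
back world [ 0.52442817 -0.35455422] yaw -201.53259887887288
[ 0.57093862 -0.37290575] [-668.69990899 -782.85546439    2.95340815]
[309.05870992 202.85409865]
```

Request:
arm_command:
  series: "-26 -23 -5 0 100; -26 -23 -5 0 160; -26 -23 -5 0 160; -26 -23 -5 0 160; -26 -23 -5 0 160; -26 -23 -5 0 160; -26 -23 -5 0 160; -26 -23 -5 0 160; -26 -23 -5 0 160; -26 -23 -5 0 160; -26 -23 0 0 160; -26 -23 0 0 160; -26 -23 0 0 160; -26 -23 0 0 160; -26 -23 0 0 160; -26 -23 0 0 160"

```text
time_s: 1.43
tool_pos: [0.4914, 0.105, 0.2723]
tool_rot: [180.0, -0.0, 158.1]
force: [1.4, 0.4, 0.0]
grip_width: 0.0325
grasp_force: 0.0
```

Request:
arm_command:
  series: "-17 -28 0 0 160; -17 -28 0 0 160; -17 -28 0 0 160; -17 -28 0 0 160; -17 -28 0 0 160; -17 -28 0 0 160; -17 -28 0 0 160; -17 -28 0 0 160; -17 -28 0 0 160; -17 -28 0 0 160; -17 -28 0 0 160; -17 -28 0 0 160; -17 -28 0 0 160; -17 -28 0 0 160; 0 0 0 0 160; 0 0 0 0 160; 0 0 0 0 160"

```text
time_s: 2.85
tool_pos: [0.5659, -0.3452, 0.2718]
tool_rot: [180.0, -0.1, 158.1]
force: [-0.4, 0.9, -0.6]
grip_width: 0.0322
grasp_force: 0.0
```

```bash
python3 - <<'E'
from h import *
s=telemetry.get_obs(); print(s["time_s"],s["tool_pos"],s["tool_rot"],s["grip_width"],s["force"])
cv2.imwrite("pics/w1.png",cams.read_camera("wrist"))
t=b2w([.001,.098+.029+.05]); print(delta([*t,.1]), w2b(s["tool_pos"]))
E
```

```text
2.85 [ 0.56586478 -0.34519686  0.27182432] [ 1.79960029e+02 -7.70945258e-02  1.58117045e+02] 0.03215805183477338 [-0.40120959  0.91136738 -0.55079789]
[-14.9497855  -26.00274372 172.10425025] [-0.0239128   0.16218597]
```

View pics/w1.png

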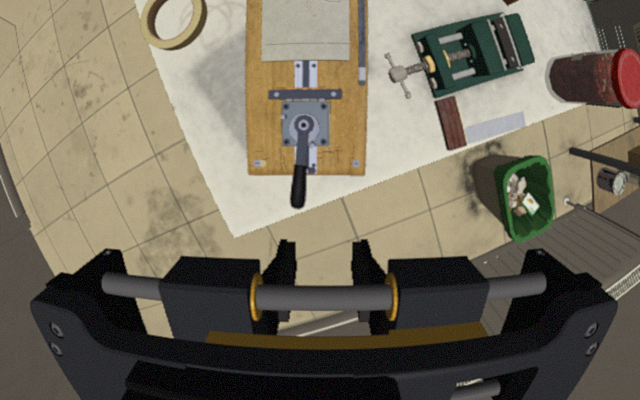

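The wrist view shows the pivot at (303,125), the handle tip at (297,205), and the board's back corners at (249,174) and (366,174). I'll cross-check these by casting fisheye rays.

```bash
cat >> h.py <<'E'
def wcast(uv,z,s):
    c=cams.calibration("wrist"); K=c["K"]; H=c["hand_eye"]
    d=np.array([uv[0]-K[0,2],uv[1]-K[1,2]]); r=np.hypot(*d); a=r/K[0,0]
    v=np.array([*(d/r*np.sin(a)),np.cos(a)])
    M=R.from_euler('xyz',s["tool_rot"],degrees=True).as_matrix()
    o=s["tool_pos"]+M@H[:3,3]; v=M@H[:3,:3]@v
    return o+v*(z-o[2])/v[2]
E
python3 - <<'E'
from h import *
s=telemetry.get_obs()
for n,uv,z in (("pivot",(303,125),.06),("tip",(297,206),.058),("cL",(249,174),.018),("cR",(366,174),.018),("jawL",(269,94),.034),("jawR",(341,94),.034),("slabL",(262,60),.025),("slabR",(349,60),.025)):
    print(n,w2b(wcast(uv,z,s))*1000)
E
```

```text
pivot [-1.00409226 98.94027096]
tip [  8.83990645 201.8604387 ]
cL [ 78.9833252  167.59375837]
cR [-84.19756764 168.90278228]
jawL [43.95617959 58.79474598]
jawR [-48.04101782  60.47740826]
slabL [54.35163934 11.88572994]
slabR [-59.03773342  14.40149171]
```

Request:
arm_command:
  series: "3 -13 10 -0.006 120; 4 -12 30 0 120; 0 0 38 0 120; 0 0 38 0 120; 0 0 35 0 120; 0 0 20 0 120; 0 0 0 0 120; 0 0 0 0 120"

```text
time_s: 3.57
tool_pos: [0.5505, -0.3643, 0.1012]
tool_rot: [179.9, -0.1, 158.6]
force: [0.0, -0.5, 0.4]
grip_width: 0.0458
grasp_force: 0.0
```

```bash
python3 - <<'E'
from h import *
s=telemetry.get_obs(); print(s["time_s"],s["tool_pos"],s["tool_rot"],s["grip_width"],s["force"],w2b(s["tool_pos"])*1000)
cv2.imwrite("pics/w2.png",cams.read_camera("wrist"))
E
```

```text
3.5667 [ 0.55053087 -0.36430816  0.10120164] [ 1.79935390e+02 -8.98637217e-02  1.58601212e+02] 0.0458393689470259 [ 0.0164207  -0.46232547  0.44569995] [ -0.50728064 154.93666118]
```

View pics/w2.png

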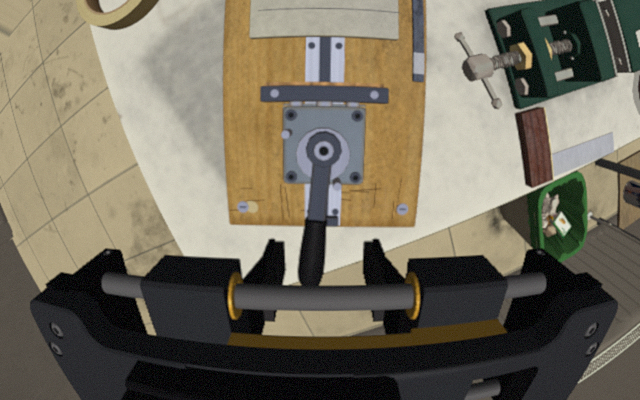

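The pivot (323,150) is centred between the fingers, and the handle lies between the fingertips. Descending and pushing.

Request:
arm_command:
  series: "0 -1 25 0 120; 0 0 25 0 120; 0 0 15 0 120; 0 0 10 0 120; 0 0 0 0 130; 5 0 0 0 140; 5 0 0 0 148; 4 0 0 0 148; 2 0 0 0 148; 2 0 0 0 148; 2 0 0 0 148; 2 0 0 0 148; 2 0 0 0 148; 2 0 0 0 148"

```text
time_s: 4.78
tool_pos: [0.5293, -0.3592, 0.0279]
tool_rot: [-179.9, 0.5, 158.5]
force: [7.2, -3.7, -2.9]
grip_width: 0.0366
grasp_force: 4.1
```

```bash
python3 - <<'E'
from h import *
s=telemetry.get_obs(); print(s["grip_width"],s["grasp_force"],s["force"],s["wrist_torque"],w2b(s["tool_pos"])*1000)
cv2.imwrite("pics/w3.png",cams.read_camera("wrist")[60:360,150:500])
E
```

```text
0.03662760302325044 4.078395813703537 [ 7.20563932 -3.72648298 -2.86734142] [-0.85668487 -1.65776877 -0.20856568] [  2.54137083 133.33000121]
```

View pics/w3.png

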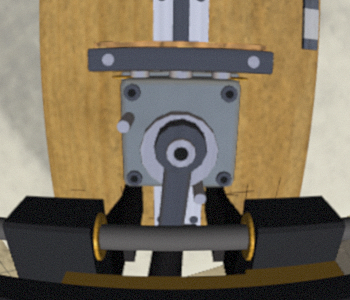

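The fingers straddle the handle and bear on the block's back face, pushing at 8 N. I'll keep pushing.

Request:
arm_command:
  series: "3 0 0 0 148; 3 0 0 0 148; 3 0 0 0 148; 3 0 0 0 148; 3 0 0 0 148; 3 0 0 0 148; 3 0 0 0 148; 3 0 0 0 148; 3 0 0 0 148; 3 0 0 0 148; 0 0 0 0 148"

```text
time_s: 5.75
tool_pos: [0.5009, -0.3477, 0.0278]
tool_rot: [-180.0, 0.4, 158.5]
force: [5.7, -2.7, -3.3]
grip_width: 0.0365
grasp_force: 3.2
```

```bash
python3 - <<'E'
from h import *
s=telemetry.get_obs(); print(s["time_s"],s["grip_width"],s["grasp_force"],s["force"],s["wrist_torque"],w2b(s["tool_pos"])*1000,s["tool_rot"])
E
```

```text
5.75 0.036461199289291917 3.1892218440771103 [ 5.72044568 -2.71872678 -3.33042399] [-0.64161436 -1.36309454 -0.20137827] [  2.21903426 102.65932222] [-179.9703733     0.42404309  158.47353727]
```

Request:
arm_command:
  series: "1.5 0 0 0 148; 1.5 0 0 0 148; 1 0 0 0 148; 1 0 0 0 148; 1 0 0 0 148; 1 0 0 0 148; 0.5 0 0 0 148; 0.5 0 0 0 148; 0 0 0 0 148"

```text
time_s: 6.5
tool_pos: [0.4948, -0.3451, 0.0279]
tool_rot: [-179.9, 0.6, 158.5]
force: [9.0, -4.0, -5.4]
grip_width: 0.0369
grasp_force: 4.7
```

Request:
arm_command:
  series: "0.5 0 0 0 148; 0.5 0 0 0 148; 0.5 0 0 0 148; 0.5 0 0 0 148; 0 0 0 0 148"

```text
time_s: 6.92
tool_pos: [0.4932, -0.3444, 0.0279]
tool_rot: [-179.9, 0.6, 158.5]
force: [9.4, -3.1, -5.4]
grip_width: 0.0365
grasp_force: 5.0
```

```bash
python3 - <<'E'
from h import *
s=telemetry.get_obs(); print(s["time_s"],s["grip_width"],s["grasp_force"],s["force"],s["wrist_torque"],w2b(s["tool_pos"])*1000,s["tool_rot"])
E
```

```text
6.9167 0.036514801027436046 4.9585385620594025 [ 9.43916669 -3.06944682 -5.40094001] [-0.93855027 -2.16371332 -0.24768516] [ 2.06253413 94.26910979] [-179.93741999    0.58006633  158.49102447]
```

Request:
arm_command:
  series: "0.5 0 0 0 148; 0.5 0 0 0 148; 0.5 0 0 0 148; 0.5 0 0 0 148; 0 0 0 0 148"

```text
time_s: 7.33
tool_pos: [0.493, -0.3444, 0.0281]
tool_rot: [-179.9, 0.8, 158.5]
force: [13.4, -6.0, -8.8]
grip_width: 0.0363
grasp_force: 7.1
```

Request:
arm_command:
  series: "0.5 0 0 0 148; 0.5 0 0 0 148; 0.5 0 0 0 148; 0 0 0 0 148"

```text
time_s: 7.67
tool_pos: [0.4929, -0.3443, 0.0282]
tool_rot: [-179.8, 1.0, 158.5]
force: [15.7, -6.7, -12.3]
grip_width: 0.0368
grasp_force: 8.8
```

Request:
arm_command:
  series: "0.5 0 0 0 148; 0.5 0 0 0 148; 0.5 0 0 0 148; 0 0 0 0 148"

```text
time_s: 8.0
tool_pos: [0.4929, -0.3443, 0.0285]
tool_rot: [-179.8, 1.1, 158.5]
force: [20.2, -8.0, -14.1]
grip_width: 0.0368
grasp_force: 10.3
```

The force climbs to 22 N with no further movement, so the slab seems to be home. Checking from the top camera.

```bash
python3 - <<'E'
from h import *
s=telemetry.get_obs();print(w2b(s["tool_pos"])*1000)
im=cams.read_camera("top")
cv2.imwrite("pics/t2.png",cv2.resize(im[170:340,225:375],None,fx=3.5,fy=3.5,interpolation=cv2.INTER_CUBIC))
E
```

```text
[ 2.0803331  93.95914118]
```

View pics/t2.png

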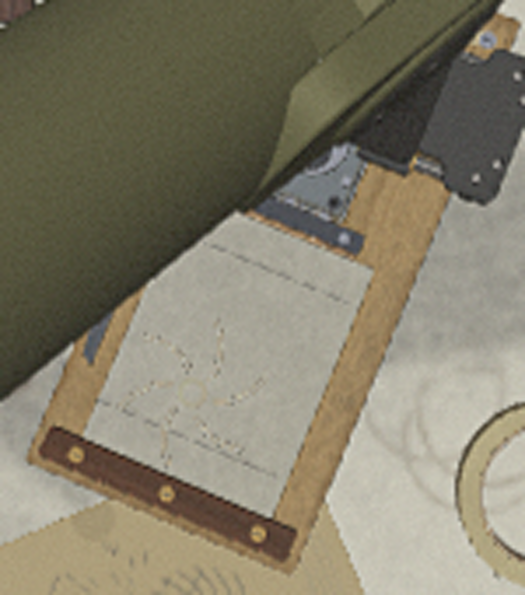

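The slab is flush against the fence along its whole end, and the jaw is bearing on it. Next I'll back off along the handle to its grip.

Request:
arm_command:
  series: "-3 0 0 0 148; -3 0 0 0 148; -5 -1 0 0 148; -6 -1 -2 0 148; -6 -1 -3 0 148; -6 -1 -3 0 148; -6 0 -3 0 148; -6 0 -3 0 148; -6 0 0 0 148; -3 0 0 0 148; 0 0 0 0 148; 0 0 0 0 148"

```text
time_s: 9.05
tool_pos: [0.5287, -0.3632, 0.0402]
tool_rot: [180.0, -0.0, 158.5]
force: [0.7, -0.0, -0.3]
grip_width: 0.0363
grasp_force: 0.0
```

```bash
python3 - <<'E'
from h import *
s=telemetry.get_obs(); print(s["time_s"],s["grip_width"],s["grasp_force"],s["force"],s["tool_pos"][2],w2b(s["tool_pos"])*1000,s["tool_rot"])
cv2.imwrite("pics/w4.png",cams.read_camera("wrist")[0:360,130:510])
E
```

```text
9.05 0.03633453289544453 0.0 [ 0.68229927 -0.01397257 -0.33065954] 0.04020681691305078 [  6.47799633 134.20353086] [ 1.79998604e+02 -4.40641200e-02  1.58476018e+02]
```

View pics/w4.png

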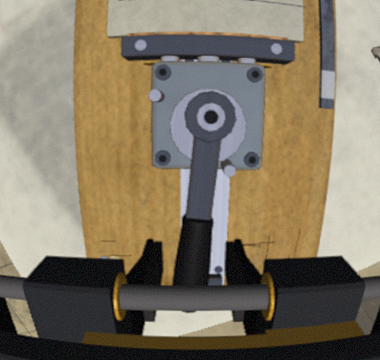

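The grip lies between the fingers at crop (192,260), the pivot is at crop (210,117), and the jaw still touches the slab. I'll compute the pivot for the arc.

```bash
python3 - <<'E'
from h import *
s=telemetry.get_obs()
p=w2b(wcast((340,117),.06,s))*1000; g=w2b(wcast((326,219),.063,s))*1000
M=R.from_euler('xyz',s["tool_rot"],degrees=True).as_matrix()
print(p,g,np.arctan2(*(g-p)), M.T@(np.array([*b2w(p/1000),.04])-s["tool_pos"])*1000)
E
```

```text
[-1.07204108 53.91719281] [  5.23224959 102.18613686] 0.12987245427548985 [80.07755495  7.60274312  0.29216606]
```

Request:
arm_command:
  series: "1 -3 0 0.06 160; 0 0 0 0.065 172; 0 0 0 0 172; 0.2 -5.6 0 0.07 172; 0.2 -5.6 0 0.07 172; 0.2 -5.6 0 0.07 172; 0.2 -5.6 0 0.07 172; 0.2 -5.6 0 0.07 172; 0.2 -5.6 0 0.07 172; 0.2 -5.6 0 0.07 172; 0 0 0 0 172"

```text
time_s: 10.02
tool_pos: [0.5004, -0.3947, 0.0407]
tool_rot: [180.0, 0.1, 123.2]
force: [0.3, 0.7, -0.4]
grip_width: 0.0283
grasp_force: 0.4
```

```bash
python3 - <<'E'
from h import *
s=telemetry.get_obs(); print(s["time_s"],s["grip_width"],s["grasp_force"],s["force"])
p=w2b(s["tool_pos"])*1000-[-1.07,53.9]; print(p,np.hypot(*p),np.arctan2(*p),np.radians(158.47-s["tool_rot"][2]))
E
```

```text
10.0167 0.02827964753270425 0.4335032770904945 [ 0.25995126  0.65656834 -0.3818705 ]
[47.21659413 65.52305496] 80.76309487200182 0.6244249315954067 0.615913347222152
```

Following the arc well. Carrying on towards the stop.

Request:
arm_command:
  series: "0.2 -5.6 0 0.07 172; 0.2 -5.6 0 0.07 172; 0.2 -5.6 0 0.07 172; 0.2 -5.6 0 0.07 172; 0.2 -5.6 0 0.07 172; 0.2 -5.6 0 0.07 172; 0.2 -5.6 0 0.07 172; 0.2 -5.6 0 0.07 172; 0.2 -5.6 0 0.07 172; 0.2 -5.6 0 0.07 172; 0.2 -5.6 0 0.07 172; 0.2 -5.6 0 0.07 172; 0.2 -5.6 0 0.07 172; 0 0 0 0 172"

```text
time_s: 11.18
tool_pos: [0.4304, -0.4023, 0.0405]
tool_rot: [-180.0, -0.0, 71.2]
force: [0.1, 0.7, 0.2]
grip_width: 0.0283
grasp_force: 0.1
```

```bash
python3 - <<'E'
from h import *
s=telemetry.get_obs(); print(s["time_s"],s["grip_width"],s["grasp_force"],s["force"])
p=w2b(s["tool_pos"])*1000-[-1.07,53.9]; print(p,np.hypot(*p),np.arctan2(*p),np.radians(158.47-s["tool_rot"][2]))
E
```

```text
11.1833 0.028270103279089902 0.06593928672373295 [0.10387142 0.65627998 0.1659284 ]
[80.00844905  3.24333242] 80.07416015890269 1.5302811356413197 1.5238546026125384
```

Request:
arm_command:
  series: "0.1 -3.5 0 0.045 172; 0 -1.5 0 0 172; 0 -1.5 0 0 172; 0 -1.5 0 0 172; 0 0 0 0 172"

```text
time_s: 11.6
tool_pos: [0.4279, -0.4011, 0.0412]
tool_rot: [179.5, 0.1, 68.9]
force: [9.5, -4.0, -7.2]
grip_width: 0.0283
grasp_force: 5.5
```

Request:
arm_command:
  series: "0 -1.5 0 0 172; 0 -1.5 0 0 172; 0 0 0 0 172"

```text
time_s: 11.85
tool_pos: [0.4276, -0.401, 0.0416]
tool_rot: [179.2, 0.2, 68.9]
force: [15.0, -8.0, -11.6]
grip_width: 0.0286
grasp_force: 8.5
```

```bash
python3 - <<'E'
from h import *
s=telemetry.get_obs(); print(s["time_s"],s["grip_width"],s["grasp_force"],s["force"],w2b(s["tool_pos"])*1000)
cv2.imwrite("pics/w5.png",cams.read_camera("wrist"))
E
```

```text
11.85 0.02863504957818895 8.522683270275593 [ 14.99147695  -7.9877112  -11.59379035] [78.71675588 54.05037054]
```

View pics/w5.png

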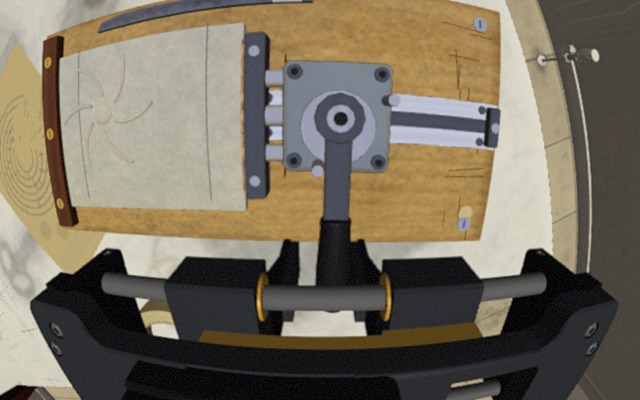

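```bash
python3 - <<'E'
from h import *
s=telemetry.get_obs()
p=w2b(wcast((340,118),.06,s))*1000
for g in ((334.5,215),(334.5,222)):
    g=w2b(wcast(g,.062,s))*1000; print(p,g,np.arctan2(*(g-p)))
for uv in ((268,34),(267,197),(246,31),(246,203)): print(w2b(wcast(uv,.034,s))*1000)
for uv in ((58,58),(74,200)): print(w2b(wcast(uv,.026,s))*1000)
E
```

```text
[-0.92025996 60.57166146] [45.63181118 58.73363274] 1.6102591143616956
[-0.92025996 60.57166146] [49.30070173 58.80953398] 1.6058694281299617
[-47.2424307   22.94239124]
[45.06630806 21.0814973 ]
[-49.8449584   10.62748413]
[48.76560404  8.29662631]
[ -59.74611789 -141.78675831]
[  49.57922119 -137.27787026]
```

At the stop, 17 N on the grip gives no further motion and the handle angle measures about 1.6 rad. The jaw is on the slab and the slab is on the fence. Letting go: unload, open, then lift straight up.

Request:
arm_command:
  series: "0 4 0 0 150; 0 4 0 0 120; 0 4 0 0 100; 0 0 0 0 90; 0 0 0 0 90; 0 0 -10 0 90; 0 0 -20 0 90; 0 0 -30 0 90; 0 0 -40 0 90; 0 0 -40 0 90; 0 0 -40 0 90; 0 0 0 0 90; 0 0 0 0 90"

```text
time_s: 12.98
tool_pos: [0.4318, -0.4049, 0.2236]
tool_rot: [179.7, 0.0, 68.5]
force: [-0.3, 0.3, 0.4]
grip_width: 0.0566
grasp_force: 0.0
```

Request:
arm_command:
  series: "-35 0 0 0 90; -35 0 0 0 90; -35 0 0 0 90; 0 0 0 0 90; 0 0 0 0 90"

```text
time_s: 13.4
tool_pos: [0.3891, -0.5032, 0.2193]
tool_rot: [-179.8, 0.0, 68.1]
force: [-1.0, 0.1, 0.8]
grip_width: 0.0564
grasp_force: 0.0
```

```bash
python3 - <<'E'
from h import *
im=cams.read_camera("top"); w=cams.read_camera("wrist")
a=cv2.resize(im[130:345,215:395],None,fx=2.7,fy=2.7,interpolation=cv2.INTER_CUBIC)
cv2.imwrite("pics/end.png",a); cv2.imwrite("pics/wend.png",w)
E
```

```text
(no output)
```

View pics/wend.png

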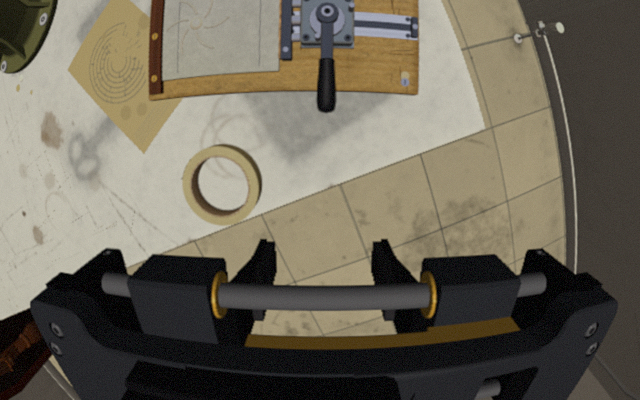

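```bash
python3 - <<'E'
from h import *
s=telemetry.get_obs()
p=w2b(wcast((327,13),.06,s)); t=w2b(wcast((326.5,110),.055,s)); print(p,t,np.arctan2(*(t-p)))
print(env.sign_off())
E
```

```text
[-0.00202121  0.06111084] [0.10203297 0.06071444] 1.5746058479198475
the job is handed in; nothing more can be done
None
```

The slab is flush on the fence and clamped, with the handle fully home on its stop (1.57 rad measured) and the gripper clear; the clamp slid back about 6 mm during the turn but the jaw stayed on the slab, and I handed the job in at about 13.5 s.

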